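# Unhook a swing-out rotor bucket and cap it in its rack

## Robot

A 7-joint arm with a two-finger parallel gripper is mounted at the origin on a cart in front of the work surface, level with it; the furniture and walls round the work are solid. World frame = base frame: x ahead of the robot, y to its left, z up, the work surface at z = 0. Lengths are in m, angles in rad, forces in N, time in s.
With the tool pointing down it reaches from about 0.425 to 0.825 m from the base axis. Payload 3.6 kg.
Tool frame: the origin (TCP) lies at the very end of the fingers, on their centre line; the grasp point (between the pads) lies 19 mm behind it; z points along the fingers, y is the line along which they close (so a half turn about z gives the same grasp; the last joint's range is limited). The gripper opens to 85 mm and grips with 20 to 120 N. Pads are 22 mm wide; open, the fingers measure 114 mm over their backs; the gripper's body (76 mm by 85 mm) begins 54 mm behind the grasp point. The pads swing forward as they close: fully open they stand 13 mm farther back than shut.
Start: joints at [1.143, 0.615, -0.013, 1.423, 0.008, 1.103, -0.04], TCP at [0.254, -0.598, 0.231] pointing down, gripper open.
Joint ranges: [-3.12, 3.12], [-0.3, 2.06], [-1.34, 1.32], [0.26, 2.42], [-1.36, 4.5], [0.01, 1.98], [-2.84, 2.84]. Speed limits (rad/s): [2.79, 2.79, 3.14, 3.14, 3.14, 3.14, 3.14].

## Interface

Orientations are given as a 3x3 rotation matrix whose columns are the frame's x, y, z axes.
In Python, from workcell import state, grab_frame, camera_model, sign_off gives the robot as it stands.
- The arm moves only by the tool step_arm, never from a script. Its arguments are lists of equal length, an entry for each row: "translation": the shift along the tool's x, y, z in units of 0.1 m (1.0 is 0.1 m), a list of three; "twist": the turn, a rotation vector about the tool's x, y, z in units of 10 degrees (1.0 is 10 degrees), a list of three; "fingers": the closure, from -1 (fully open) to 1 (shut), so that 0 is half open. A call has 1 to 8 rows; each row shifts and turns the commanded pose from where the row before left it, along the tool's axes as they then stand; what a row does not reach is not made up. A row lasts 1/8 s, in which the tool goes at most 62.5 mm and 10.7 degrees, less where a joint would pass 70% of its speed; a pose out of reach is approached as far as the arm can. A call with a number of a shift or a turn outside -1 to 1 is refused whole. A call with a gripper value outside its range is refused whole. The fingers move at their own pace and stop on an object; "grip_force" is the grip in N (left out, the last holds). Time passes only in rows, so rows that do not move let the fingers close. It gives the time, the measured TCP pose, the force, the opening and the grip force at its end, in the units of the state.
- state(): the state, without advancing time (a new reading comes with each control period).
- grab_frame(name): name is "side" or "top" or "wrist"; returns the picture (480x640x3 uint8, blue, green, red); there is no depth.
- camera_model(name): a dict with "fov_y" (degrees; the focal length in pixels is half the picture's height over the tangent of half this angle, whatever the lens; pixels are square), "cx", "cy" (the principal point, pixels), "rvec" (rotation vector, rad) and "tvec" (3), from world to camera coordinates, as OpenCV has them; the wrist camera has in their place "T_tool_cam" (4x4, takes a point from camera to tool coordinates, whose origin is the TCP and whose axes are the flange's). Camera axes: x right, y down, z forward; pixel columns grow to the right and rows downward; lengths in m; the calibration is good to about 2 mm. A picture is of the moment at which its call begins: read the wrist's pose just before it. camera_model takes no time and is no camera call.
- sign_off(): hands the job in; it is judged then, once.
The state is a dict: "time": time; "joints": joint angles; "joint_vel": joint speeds; "effort": joint torques, N m; "tcp_pos": TCP position; "orientation": TCP orientation; "force": force on the tool from outside, world axes, zero at the start; "ft_torque": the same for the moment, N m; "finger_gap": finger opening in m; "finger_force": force on a finger pad.
Only numpy, scipy, OpenCV 4.12 (cv2) and the standard library are available. Lean on these libraries where they do the work, as an engineer would, in place of code of your own. Each camera call takes 0.05 s, during which the arm holds its last target. There are 200 camera calls.

## Task

Take the open bucket off the centrifuge rotor: lift it straight up off its pivots so that it neither swings over nor snags, and set it upright, fully down, in the pocket of the white rack. Let go of it there, then put the loose lid on it, rim down and fully seated, and leave the lidded bucket hanging on the rotor and the dropper bottle and the timer where they are. Set things down, do not drop them.

Things in the scene. Friction and masses are not known exactly. Their poses are not given: they have to be found in the camera images.
- rotor: Fixed metal swing-out rotor; origin on the bench under its centre. Two upright rails (8 mm thick, at x = -38 and +38 mm, 238 mm long along its y, 70 to 111 mm high) carry buckets between them at y = +95 and -95 mm. Pivot pins rest in rail slots 14 mm wide along y, open on top, floor at 90 mm, mouth at 111 mm. Hub between the buckets: y -18 to +18 mm, at most 86 mm high.
- bucket_mid (a point): OPEN bucket: round hollow steel cup, no lid, 56 mm outer diameter, 90 mm high, 0.18-0.35 kg; point on its axis, 45 mm above its underside; z up to the mouth. Pivot pins along its x (= rotor's x), 62 mm above its underside, 5 mm radius, 92 mm tip to tip, 2 mm play. Hangs at either rotor end, rim 123 mm above bench; swings freely about the pins. Its +y and -y sides are free to grip above the pins.
- closed_bucket_mid (a point): The other bucket, alike but with a lid like the loose one fixed on it (top of its knob 169 mm above the bench); hangs at the other end of the rotor and must stay there. Point on its axis, 45 mm above its underside.
- lid_knob (a point): Loose lid: grey cap, 67 mm diameter, 14 mm high, with a tall upright black knob of 18 mm diameter; lies rim down on the bench. Point on its axis at mid-knob, 36 mm above the rim's lower edge (knob spans 14 to 56 mm); z up. Skirt 10 mm deep, inner diameter 61 mm, goes over the outside of the bucket's rim; seated, this point is 116 mm above the bucket's underside.
- pocket_floor (a point): Fixed white rack, 100 x 100 x 30 mm, with one round pocket in its top: 61 mm diameter, 22 mm deep, chamfered mouth 30 mm above the bench. Point: centre of the pocket's floor, 8 mm above the bench. The bucket may stand in it at any turn about the vertical.
- dropper_mid (a point): Small dropper bottle, 27 mm diameter, 85 mm high, standing on the bench (bystander); point on its axis half-way up.
- timer_mid (a point): Flat white kitchen-type timer, 66 x 66 x 21 mm, lying on the bench (bystander); its centre.
Things that resemble listed ones, but are neither listed nor needed, are in the scene too. What is shaped like the part that bears lid_knob but orange is not meant.

How it is judged:
On the way, in this order (a step that is already met when the one before it is completed fails the run):
1. the open bucket is lifted clear of the rotor's slots, hanging upright in the gripper (height (world z) of bucket_mid above 0.105 m and angle between bucket_mid's own z axis and vertical below 0.3 rad and contact force between bucket and rotor below 0.1 N and contact force between bucket and the fingers above 0.5 N), for 0.1 s.
2. the open bucket stands upright and fully down in the rack's pocket, let go (horizontal distance between bucket_mid and pocket_floor below 0.006 m and z of bucket_mid in the frame of pocket_floor below 0.048 m and angle between bucket_mid's own z axis and vertical below 0.06 rad and contact force between bucket and the fingers below 0.1 N), for 0.2 s.
At the end, for the whole second after the job is handed in: Open bucket upright (0.06 rad) on the pocket floor (3 mm in height, 6 mm sideways); lid rim down on it, square to 0.07 rad, at most 3 mm high and 6 mm off axis; both at rest; lidded bucket within 15 mm of its start, dropper bottle and timer within 30 mm of theirs (horizontal distance between bucket_mid and pocket_floor below 0.006 m and z of bucket_mid in the frame of pocket_floor below 0.048 m and angle between bucket_mid's own z axis and vertical below 0.06 rad and horizontal distance between lid_knob and bucket_mid below 0.006 m and z of lid_knob in the frame of bucket_mid between 0.067 and 0.074 m and angle between the z axis of lid_knob and the z axis of bucket_mid, either way round below 0.07 rad and angle between lid_knob's own z axis and vertical below 0.12 rad and linear speed of each of bucket, lid below 0.02 m/s and distance of closed_bucket_mid from where it was at the start of the episode below 0.015 m and distance of each of dropper_mid, timer_mid from where it was at the start of the episode below 0.03 m); the robot touches nothing.
It fails at once if the open bucket swings or tips more than 0.4 rad (23 degrees) from upright (angle between bucket_mid's own z axis and vertical above 0.4 rad).
It fails at once if the open bucket snags on the rotor while it is lifted (over 15 N once it is raised 4 mm) (height (world z) of bucket_mid above 0.082 m and contact force between bucket and rotor above 15 N).
It fails at once if the open bucket is dropped or knocked (over 0.5 m/s with no finger on it) (contact force between bucket and the fingers below 0.05 N and linear speed of bucket above 0.5 m/s).
It fails at once if the lid is dropped or knocked (over 0.5 m/s with no finger on it) (contact force between lid and the fingers below 0.05 N and linear speed of lid above 0.5 m/s).
It fails at once if the lidded bucket is swung hard or knocked off its pivots (distance of closed_bucket_mid from where it was at the start of the episode above 0.025 m or angle between closed_bucket_mid's own z axis and vertical above 0.6 rad).
It also fails if it takes over 64 s, if anything falls off the work surface, if the arm or the gripper's body presses on something with over 40 N, if the wrist force passes 120 N, or if a joint passes its speed limit or range.

## Working session

There is one attempt and no reset: what is moved stays moved. The work goes in short steps, Python scripts to look and compute and a tool call to move; the robot and the scene stay as the last step left them, time stands still between calls to the robot, and variables do not carry over. Pictures are saved under pics/ and viewed, at most 10 in all, crops included, and the job is handed in when it is done.

Besides the shell and the picture viewer there is one more tool, called after "Request:" by a JSON object that holds its "fn" and its "kwargs". step_arm: Moves the arm, as the interface text tells. Shifts and turns lie within -1 to 1; 1 stands for 0.1 m of shift or 10 degrees of turn. Its arguments: {"type":"object","properties":{"translation":{"type":"array","items":{"type":"array","items":{"type":"number"}}},"twist":{"type":"array","items":{"type":"array","items":{"type":"number"}}},"fingers":{"type":"array","items":{"type":"number"}},"grip_force":{"type":"number"}},"required":["translation","twist","fingers"]}

```bash
mkdir -p pics; cat > h.py <<'E'
import numpy as np, cv2
from workcell import state, grab_frame, camera_model, sign_off
def cam(name,s=None):
    m=camera_model(name); f=240/np.tan(np.radians(m["fov_y"])/2)
    K=np.array([[f,0,m["cx"]],[0,f,m["cy"]],[0,0,1]])
    if "rvec" in m:
        R=cv2.Rodrigues(np.array(m["rvec"],float))[0]; t=np.array(m["tvec"],float).ravel()
        return K,R,t
    s=s or state(); T=np.array(m["T_tool_cam"]); Rt=np.array(s["orientation"]).reshape(3,3)
    Rwc=Rt@T[:3,:3]; c=Rt@T[:3,3]+np.array(s["tcp_pos"])
    return K,Rwc.T,-Rwc.T@c
def ray(c,uv):
    K,R,t=c; o=-R.T@t; d=R.T@np.linalg.solve(K,[uv[0],uv[1],1]); return o,d/np.linalg.norm(d)
def onz(c,uv,z):
    o,d=ray(c,uv); return o+d*(z-o[2])/d[2]
def proj(c,p):
    K,R,t=c; q=K@(R@np.array(p,float)+t); return q[:2]/q[2]
def tri(c1,u1,c2,u2):
    o1,d1=ray(c1,u1);o2,d2=ray(c2,u2)
    A=np.array([d1,-d2]).T; x=np.linalg.lstsq(A,o2-o1,rcond=None)[0]
    p,q=o1+x[0]*d1,o2+x[1]*d2; return (p+q)/2,np.linalg.norm(p-q)
E
python3 - <<'E'
from h import *
s=state(); print(s)
for n in("side","top"):
    im=grab_frame(n); cv2.imwrite(f"pics/{n}0.png",im); m=camera_model(n);print(n,m); c=cam(n); print(-c[1].T@c[2])
print(camera_model("wrist"))
E
```

```text
{'time': 0.0, 'joints': array([ 1.14247262,  0.61592682, -0.01261657,  1.42491765,  0.00804075,
        1.10339953, -0.04041246]), 'joint_vel': array([-0.00111195, -0.0002894 , -0.00063646,  0.0013062 , -0.00054381,
       -0.00033774, -0.00023571]), 'effort': array([-1.47132441e-04, -4.69214523e+01,  2.59263190e-01, -1.71034527e+01,
        9.96600691e-03,  9.46428103e-03,  4.47524044e-06]), 'tcp_pos': array([ 0.25393382, -0.59750483,  0.23012698]), 'orientation': array([[ 9.20338494e-01,  3.91121526e-01, -1.00464561e-03],
       [ 3.91122816e-01, -9.20335361e-01,  2.40140353e-03],
       [ 1.46297347e-05, -2.60304393e-03, -9.99996612e-01]]), 'force': array([-0.06414938,  0.26939877, -0.81895501]), 'ft_torque': array([0.0104528 , 0.02771443, 0.00130736]), 'finger_force': 0.0, 'finger_gap': 0.08523138325184754}
side {'fov_y': 52.64587999555523, 'cx': 318.35954861573794, 'cy': 237.7701122552729, 'rvec': array([ 1.96929866, -0.17200789,  0.07882117]), 'tvec': array([-0.4381706 ,  0.13180897,  1.02198988])}
[ 0.3055077  -0.94715624  0.51321585]
top {'fov_y': 51.40690765931388, 'cx': 316.64648411526855, 'cy': 238.2586743671829, 'rvec': array([ 2.14534088, -2.1652596 ,  0.15986232]), 'tvec': array([0.03343112, 0.48245649, 1.0258372 ])}
[0.33794482 0.04111232 1.0818165 ]
{'fov_y': 64.31517738677293, 'cx': 322.1317719719034, 'cy': 238.57918577284997, 'T_tool_cam': array([[-6.78407559e-04, -9.56909048e-01, -2.90387006e-01,
         7.49047995e-02],
       [ 9.99999618e-01, -8.09020607e-04,  3.29738718e-04,
        -6.35817925e-04],
       [-5.50459034e-04, -2.90386671e-01,  9.56909232e-01,
        -1.42423547e-01],
       [ 0.00000000e+00,  0.00000000e+00,  0.00000000e+00,
         1.00000000e+00]])}
```

View pics/top0.png

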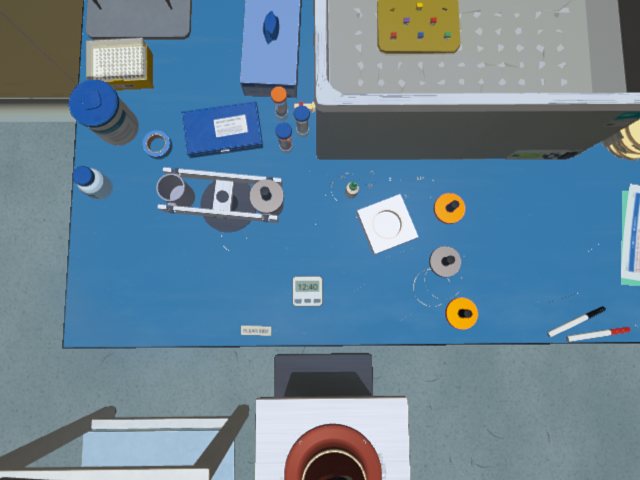

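View pics/side0.png

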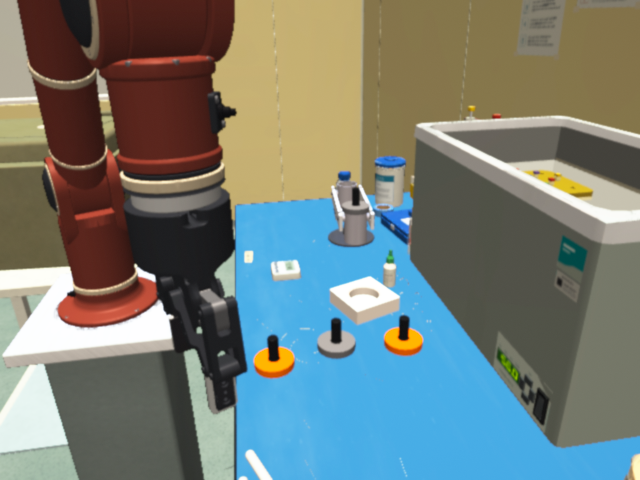

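The top view shows the open bucket (hollow mouth) at about (172,188). The other candidate, the lidded bucket with its knob, is at (267,196).
- **Lid:** the grey lid is at (446,262). The orange decoys are at (451,208) and (462,313).
- **Other items:** rack pocket (387,223), dropper (352,188), timer (307,291).

I choose the hollow bucket and the grey lid.

```bash
python3 - <<'E'
from h import *
im=cv2.imread("pics/top0.png"); c=cam("top")
hsv=cv2.cvtColor(im,cv2.COLOR_BGR2HSV)
notblue=((hsv[...,1]<110)).astype(np.uint8)*255
def blob(mask,u,v,r):
    m=np.zeros_like(mask); cv2.circle(m,(u,v),r,255,-1); m&=mask
    cs,_=cv2.findContours(m,0,2); k=max(cs,key=cv2.contourArea); return k
k=blob(notblue,446,262,24); e=cv2.minEnclosingCircle(k); print("lid",e,onz(c,e[0],.010), cv2.fitEllipse(k))
k=blob((hsv[...,2]>200).astype(np.uint8)*255&notblue,387,223,45); r=cv2.minAreaRect(k); print("rack",r,onz(c,r[0],.03))
# pocket: inside of rack
g=cv2.cvtColor(im,cv2.COLOR_BGR2GRAY)
k=blob(notblue,307,291,25); r=cv2.minAreaRect(k); print("timer",r,onz(c,r[0],.02))
for n,u,v in(("bucket",172,187),("closed",267,196)): print(n,onz(c,(u,v),.123))
a=[onz(c,p,.111) for p in((164,173),(281,180),(160,209),(277,216))]
print(np.round(a,3)); print("dropper",onz(c,(352,187),.08))
for n,u,v,w in(("b",172,188,45),("p",387,223,45)):
    cv2.imwrite(f"pics/c_{n}.png",cv2.resize(im[v-w:v+w,u-w:u+w],(400,400),interpolation=cv2.INTER_CUBIC))
cv2.imwrite("pics/c.png",np.hstack([cv2.imread("pics/c_b.png"),cv2.imread("pics/c_p.png")]))
E
```

```text
lid ((444.03521728515625, 263.4295654296875), 18.25847816467285) [ 0.4286685  -0.24601196  0.01      ] ((444.52691650390625, 262.06292724609375), (31.936058044433594, 33.120269775390625), 32.24461364746094)
rack ((387.4922790527344, 223.0799102783203), (47.16984558105469, 47.52882766723633), 68.96248626708984) [ 0.51468107 -0.12313042  0.03      ]
timer ((307.0, 291.0), (30.0, 30.0), 90.0) [0.37192411 0.05037878 0.02      ]
bucket [0.57433415 0.31300372 0.123     ]
closed [0.55485955 0.12660482 0.123     ]
[[0.606 0.333 0.111]
 [0.59  0.1   0.111]
 [0.533 0.339 0.111]
 [0.517 0.108 0.111]]
dropper [ 0.58218261 -0.04434466  0.08      ]
```

View pics/c.png

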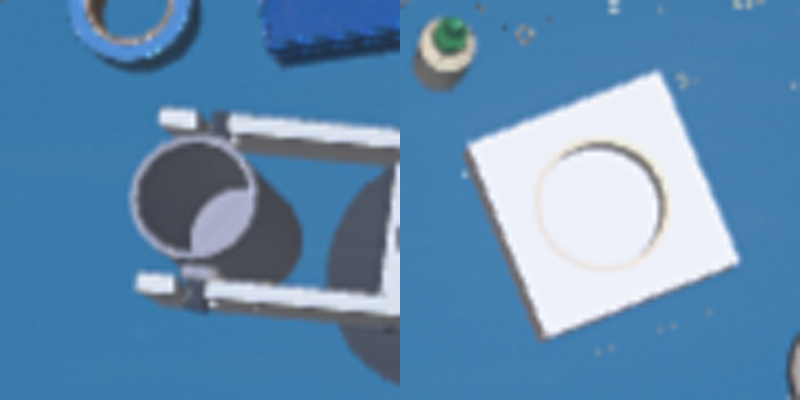

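The crop shows the hollow bucket with its pins in the rails, centred at top px (171,187). The rack pocket is at px (387,223) and the dropper at its upper left. Now I rotate to the rotor's axis and move to a viewing point above the lid and rack.

Request:
{"fn": "step_arm", "kwargs": {"translation": [[0,0,0],[0,0,0],[0,0,0]], "twist": [[0,0,0.9],[0,0,0.9],[0,0,0.9]], "fingers": [-1,-1,-1]}}

```text
time: 0.48
tcp_pos: [0.254, -0.5978, 0.2306]
orientation: [[0.997, -0.075, -0.001], [-0.075, -0.997, 0.002], [-0.001, -0.001, -1.0]]
force: [0.3, 0.4, -0.6]
finger_gap: 0.0854
finger_force: 0.0
```

Request:
{"fn": "step_arm", "kwargs": {"translation": [[0.26,-0.53,-0.14],[0.26,-0.53,-0.14],[0.26,-0.53,-0.14],[0.26,-0.53,-0.14],[0.26,-0.53,-0.14],[0.26,-0.53,-0.14],[0.26,-0.53,-0.14],[0,0,0]], "twist": [[0,0,0],[0,0,0],[0,0,0],[0,0,0],[0,0,0],[0,0,0],[0,0,0],[0,0,0]], "fingers": [-1,-1,-1,-1,-1,-1,-1,-1]}}

```text
time: 1.48
tcp_pos: [0.4651, -0.2345, 0.33]
orientation: [[0.998, -0.057, 0.003], [-0.057, -0.998, 0.003], [0.003, -0.003, -1.0]]
force: [0.4, 0.6, -1.0]
finger_gap: 0.0854
finger_force: 0.0
```

```bash
cat >> h.py <<'E'
def wpic(fn):
    s=state(); im=grab_frame("wrist"); cv2.imwrite(f"pics/{fn}.png",im); return im,cam("wrist",s),s
def goto(s,p):
    R=np.array(s["orientation"]).reshape(3,3); return np.round(R.T@(np.array(p)-s["tcp_pos"])*10,3)
E
python3 - <<'E'
from h import *
im,c,s=wpic("w1"); print(s["tcp_pos"],s["orientation"],s["joints"])
for p in((.43,-.246,.01),(.515,-.123,.03)): print(proj(c,p))
E
```

```text
[ 0.4650665  -0.23449136  0.33002897] [[ 0.99836506 -0.05706874  0.00321927]
 [-0.05707801 -0.99836561  0.00286587]
 [ 0.00305045 -0.00304493 -0.99999071]] [ 0.39758787  0.32438268  0.04167701  1.636009   -0.01864641  1.17982087
 -1.18372667]
[334.44416016 215.21669775]
[223.01558044 152.33190915]
```

View pics/w1.png

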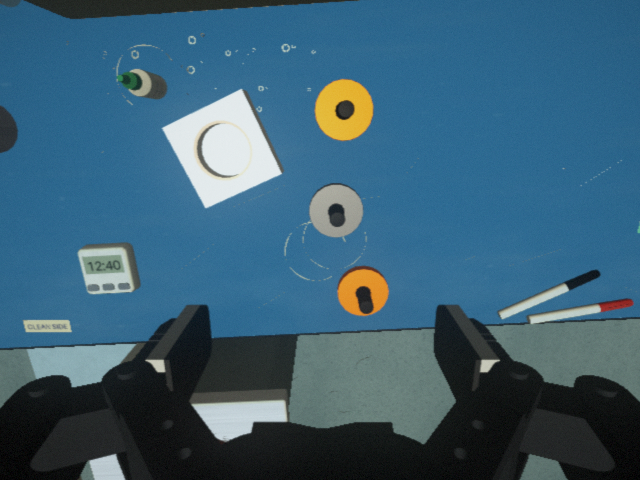

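The wrist view shows the grey lid at about (336,210), the pocket at (223,150), the dropper at (140,82) and the timer at (107,268). I measure the lid and pocket here, then move to view the bucket.

```bash
cat >> h.py <<'E'
def contour(mask,uv,r):
    m=np.zeros(mask.shape,np.uint8); cv2.circle(m,tuple(map(int,uv)),r,255,-1); m&=mask.astype(np.uint8)*255
    return max(cv2.findContours(m,0,2)[0],key=cv2.contourArea)
def circ(c,k,z):
    "circle fit of a contour cast onto plane z"
    P=np.array([onz(c,p,z)[:2] for p in k.reshape(-1,2)])
    for _ in range(4):
        x=np.linalg.lstsq(np.c_[2*P,np.ones(len(P))],(P**2).sum(1),rcond=None)[0]
        r=np.sqrt(x[2]+x[:2]@x[:2]); e=abs(np.linalg.norm(P-x[:2],axis=1)-r); P=P[e<max(.001,np.percentile(e,85))]
    return x[:2],r
def rect(c,k,z):
    P=np.array([onz(c,p,z)[:2] for p in k.reshape(-1,2)]); return cv2.minAreaRect((P*1000).astype(np.float32))
E
python3 - <<'E'
from h import *
im=cv2.imread("pics/w1.png"); s=state(); c=cam("wrist",s)
hsv=cv2.cvtColor(im,cv2.COLOR_BGR2HSV); nb=hsv[...,1]<120
print("lid",circ(c,contour(nb,(336,210),32),.012))
print("rack",rect(c,contour((hsv[...,2]>150)&nb,(223,150),70),.03))
# pocket
w=((hsv[...,2]>235)&(hsv[...,1]<12)); k=np.zeros(w.shape,bool)
g=cv2.cvtColor(im,cv2.COLOR_BGR2GRAY)
e=cv2.Canny(g,40,120); m=np.zeros_like(e); cv2.circle(m,(223,150),36,255,-1); e&=m
ys,xs=np.nonzero(e); print("pocket",circ(c,np.c_[xs,ys],.03))
k=contour(hsv[...,1]<150,(336,210),32)
print("to bucket view",goto(s,(.50,.31,.30)))
E
```

```text
lid (array([ 0.43288406, -0.25180768]), np.float64(0.03362890632233593))
rack ((514.1748046875, -127.2702865600586), (101.60212707519531, 101.35686492919922), 20.223962783813477)
pocket (array([ 0.51452766, -0.12828164]), np.float64(0.029899243257557138))
to bucket view [ 0.026 -5.494  0.297]
```

Request:
{"fn": "step_arm", "kwargs": {"translation": [[0,-0.57,0.03],[0,-0.57,0.03],[0,-0.57,0.03],[0,-0.57,0.03],[0,-0.57,0.03],[0,-0.57,0.03],[0,-0.57,0.03],[0,-0.57,0.03]], "twist": [[0,0,0],[0,0,0],[0,0,0],[0,0,0],[0,0,0],[0,0,0],[0,0,0],[0,0,0]], "fingers": [-1,-1,-1,-1,-1,-1,-1,-1]}}

```text
time: 2.52
tcp_pos: [0.4938, 0.2132, 0.3046]
orientation: [[0.997, -0.074, -0.0], [-0.074, -0.997, -0.002], [-0.0, 0.002, -1.0]]
force: [0.9, -0.4, 0.5]
finger_gap: 0.0855
finger_force: 0.0
```

Request:
{"fn": "step_arm", "kwargs": {"translation": [[0.3,-0.5,0.03],[0.3,-0.3,0.03],[0,0,0]], "twist": [[0,0,0.06],[0,0,0],[0,0,0]], "fingers": [-1,-1,-1]}}

```text
time: 2.9
tcp_pos: [0.5603, 0.2892, 0.2964]
orientation: [[0.997, -0.081, -0.003], [-0.081, -0.997, -0.002], [-0.002, 0.002, -1.0]]
force: [-0.3, -0.8, -0.3]
finger_gap: 0.085
finger_force: 0.0
```

```bash
python3 - <<'E'
from h import *
im,c,s=wpic("w2"); print(s["tcp_pos"],s["orientation"],s["joints"])
for p in((.571,.315,.123),): print(proj(c,p))
E
```

```text
[0.56033222 0.28916712 0.29644896] [[ 0.99673099 -0.08074895 -0.00263482]
 [-0.08075453 -0.99673184 -0.00208362]
 [-0.00245795  0.00228958 -0.99999436]] [-0.42832893  0.53975004 -0.14366536  1.37768823  0.07848139  1.23301881
 -2.22973293]
[291.07637892 204.2428496 ]
```

View pics/w2.png

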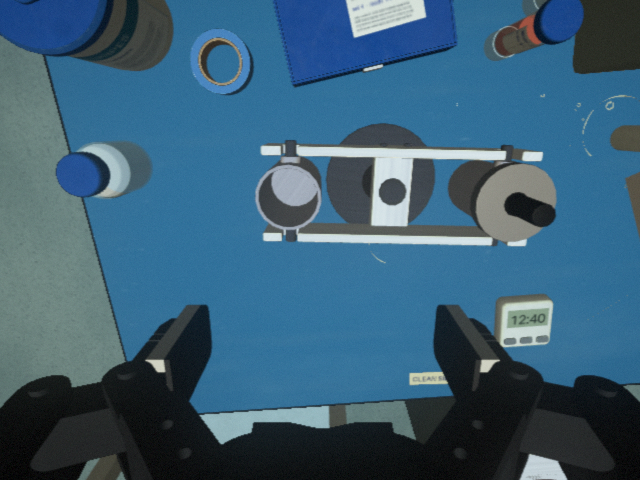

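Wrist view: the open bucket's rim is centred at about (289,195) and its pins sit in slots at (291,148) and (291,236). The lidded bucket is at (515,203). Now I compute positions and the rotor yaw.

```bash
python3 - <<'E'
from h import *
im=cv2.imread("pics/w2.png"); s=state(); c=cam("wrist",s)
hsv=cv2.cvtColor(im,cv2.COLOR_BGR2HSV); g=hsv[...,2]
w=(hsv[...,2]>200)&(hsv[...,1]<40)
for box in((300,140,490,170),(300,225,490,250)):
    x0,y0,x1,y1=box; m=np.zeros(w.shape,bool); m[y0:y1,x0:x1]=w[y0:y1,x0:x1]
    pts=[]
    for x in list(range(305,365,4))+list(range(420,470,4)):
        y=np.nonzero(m[:,x])[0]
        if len(y): pts.append(onz(c,(x,np.mean(y)),.111)[:2])
    L=cv2.fitLine(np.float32(pts),cv2.DIST_HUBER,0,.01,.01).ravel(); print("rail",L,np.degrees(np.arctan2(L[0],L[1])))
for n,u,v,z in(("pin far",291,150,.1),("pin near",291,236,.1),("rim",289,195,.123)): print(n,onz(c,(u,v),z))
nb=hsv[...,1]<110
k=contour(nb,(289,195),33); print("rim",circ(c,k,.123))
cv2.imwrite("pics/c2.png",cv2.resize(im[135:250,240:345],None,fx=5,fy=5,interpolation=2))
E
```

```text
rail [0.10425028 0.9945511  0.6053055  0.23139435] 5.983973
rail [0.10586861 0.9943801  0.53007    0.24153568] 6.0772123
pin far [0.61317721 0.31063666 0.1       ]
pin near [0.53568709 0.31893248 0.1       ]
rim [0.57814889 0.314348   0.123     ]
rim (array([0.57746306, 0.31442991]), np.float64(0.027385554918193424))
```

View pics/c2.png

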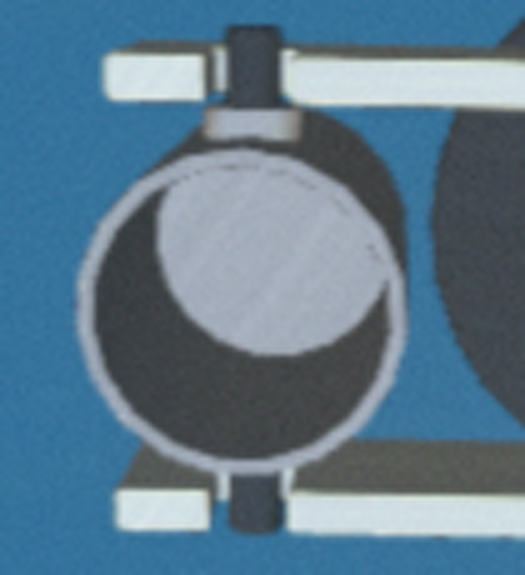

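The crop confirms a hollow bucket with no lid and a pin in each slot. The rotor's yaw is 6° and the axis is at about (0.576, 0.315). I hover closer and re-measure.

Request:
{"fn": "step_arm", "kwargs": {"translation": [[0.04,-0.13,0.4],[0.04,-0.12,0.4],[0.04,0,0.32],[0,0,0]], "twist": [[0,0,0.14],[0,0,0],[0,0,0],[0,0,0]], "fingers": [-1,-1,-1,-1]}}

```text
time: 3.45
tcp_pos: [0.5718, 0.3093, 0.1847]
orientation: [[0.994, -0.107, -0.006], [-0.107, -0.994, -0.005], [-0.005, 0.006, -1.0]]
force: [0.6, 0.3, -0.3]
finger_gap: 0.0853
finger_force: 0.0
```

```bash
python3 - <<'E'
from h import *
im,c,s=wpic("w3"); print(s["tcp_pos"],s["orientation"])
print(proj(c,(.577,.3145,.123)),"goto",goto(s,(.5765,.3147,.08)))
E
```

```text
[0.57180911 0.30934308 0.18472237] [[ 0.99423029 -0.10711506 -0.0057012 ]
 [-0.10714581 -0.99422869 -0.00539308]
 [-0.00509061  0.00597283 -0.99996921]]
[313.06681709 251.61565645] goto [ 0.046 -0.065  1.047]
```

View pics/w3.png

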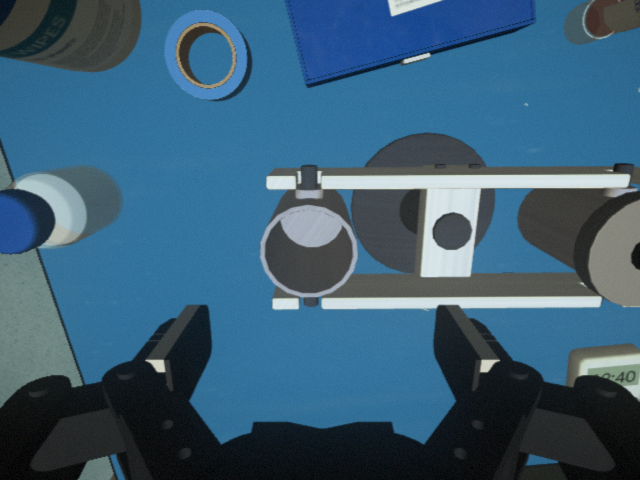

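The view shows the bucket's rim centred at about (309,250), 4 px left of the prediction. I refine it numerically.

```bash
python3 - <<'E'
from h import *
im=cv2.imread("pics/w3.png"); s=state(); c=cam("wrist",s)
hsv=cv2.cvtColor(im,cv2.COLOR_BGR2HSV)
k=contour(hsv[...,1]<110,(309,251),52); P,r=circ(c,k,.123); print(P,r,cv2.fitEllipse(k))
print([onz(c,p,z) for p,z in (((310,176),.1),((311,301),.1),((309.5,250.5),.123))])
print(goto(s,(P[0],P[1],.08)))
E
```

```text
[0.57746856 0.31691787] 0.030058009516548245 ((309.1819763183594, 250.54319763183594), (97.33100891113281, 103.43872833251953), 175.23638916015625)
[array([0.61756517, 0.31384464, 0.1       ]), array([0.53576166, 0.32279607, 0.1       ]), array([0.57854098, 0.31808192, 0.123     ])]
[ 0.039 -0.07   1.071]
```

Request:
{"fn": "step_arm", "kwargs": {"translation": [[0.05,-0.09,0.25],[0,0,0.25],[0,0,0.25],[0,0,0.2],[0,0,0.1],[0,0,0],[0,0,0]], "twist": [[0,0,0],[0,0,0],[0,0,0],[0,0,0],[0,0,0],[0,0,0],[0,0,0]], "fingers": [-1,-1,-1,-1,-1,-1,-1]}}

```text
time: 4.38
tcp_pos: [0.5799, 0.322, 0.084]
orientation: [[0.995, -0.104, 0.003], [-0.104, -0.995, 0.001], [0.002, -0.002, -1.0]]
force: [0.1, 0.5, 0.1]
finger_gap: 0.0854
finger_force: 0.0
```

Request:
{"fn": "step_arm", "kwargs": {"translation": [[-0.02,0.05,0.03],[0,0,0],[0,0,0]], "twist": [[0,0,0],[0,0,0],[0,0,0]], "fingers": [-1,-1,-1]}}

```text
time: 4.75
tcp_pos: [0.5765, 0.3169, 0.0795]
orientation: [[0.995, -0.104, 0.0], [-0.104, -0.995, 0.0], [0.0, -0.0, -1.0]]
force: [-0.2, -0.1, 0.5]
finger_gap: 0.0853
finger_force: 0.0
```

```bash
python3 - <<'E'
from h import *
im,c,s=wpic("w4"); print(s["tcp_pos"],s["force"])
E
```

```text
[0.57650578 0.31689326 0.07952754] [-0.24855138 -0.08516185  0.45424684]
```

View pics/w4.png

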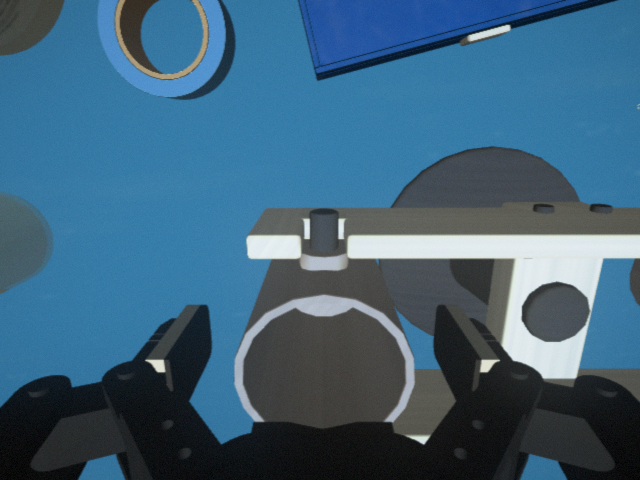

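The bucket is centred between the fingers (rim u 235 to 414, fingers 210 to 435), so I close gently.

Request:
{"fn": "step_arm", "kwargs": {"translation": [[0,0,0],[0,0,0],[0,0,0],[0,0,0],[0,0,0],[0,0,0]], "twist": [[0,0,0],[0,0,0],[0,0,0],[0,0,0],[0,0,0],[0,0,0]], "fingers": [-0.6,-0.45,-0.38,-0.33,-0.28,-0.2], "grip_force": 30}}

```text
time: 5.55
tcp_pos: [0.5765, 0.3167, 0.0796]
orientation: [[0.995, -0.104, 0.0], [-0.104, -0.995, -0.0], [0.0, 0.0, -1.0]]
force: [-1.2, -1.3, 3.2]
finger_gap: 0.0562
finger_force: 31.5
```

Request:
{"fn": "step_arm", "kwargs": {"translation": [[0,0,0],[0,0,0],[0,0,0]], "twist": [[0,0,0],[0,0,0],[0,0,0]], "fingers": [0,0.2,0.2], "grip_force": 60}}

```text
time: 5.92
tcp_pos: [0.5765, 0.3167, 0.0798]
orientation: [[0.995, -0.104, 0.0], [-0.104, -0.995, -0.0], [0.0, 0.0, -1.0]]
force: [-1.6, -2.1, 5.0]
finger_gap: 0.0557
finger_force: 62.4
```

Request:
{"fn": "step_arm", "kwargs": {"translation": [[0,0,-0.03],[0,0,-0.04],[0,0,-0.05],[0,0,-0.05],[0,0,-0.05],[0,0,-0.05],[0,0,-0.05],[0,0,0]], "twist": [[0,0,0],[0,0,0],[0,0,0],[0,0,0],[0,0,0],[0,0,0],[0,0,0],[0,0,0]], "fingers": [0.2,0.2,0.2,0.2,0.2,0.2,0.2,0.2]}}

```text
time: 6.92
tcp_pos: [0.5768, 0.3171, 0.112]
orientation: [[0.995, -0.104, 0.001], [-0.104, -0.995, 0.001], [0.001, -0.001, -1.0]]
force: [0.2, -1.1, -3.5]
finger_gap: 0.0557
finger_force: 63.8
```

Request:
{"fn": "step_arm", "kwargs": {"translation": [[0,0,-0.1],[0,0,-0.2],[0,0,-0.3],[0,0,-0.3],[0,0,-0.3],[0,0,-0.2],[0,0,0],[0,0,0]], "twist": [[0,0,0],[0,0,0],[0,0,0],[0,0,0],[0,0,0],[0,0,0],[0,0,0],[0,0,0]], "fingers": [0.2,0.2,0.2,0.2,0.2,0.2,0.2,0.2]}}

```text
time: 7.92
tcp_pos: [0.5758, 0.3165, 0.2503]
orientation: [[0.995, -0.104, -0.002], [-0.104, -0.995, -0.001], [-0.002, 0.001, -1.0]]
force: [-0.3, 0.3, -3.8]
finger_gap: 0.0559
finger_force: 64.0
```

```bash
python3 - <<'E'
from h import *
im,c,s=wpic("w5"); print(s["tcp_pos"],s["orientation"],s["force"],s["joints"])
im2=grab_frame("side"); cv2.imwrite("pics/side5.png",np.vstack([im2[60:260,280:480],]))
g=cv2.resize(im2[60:260,280:480],(400,400)); w=cv2.resize(im,(400,300)); w=cv2.copyMakeBorder(w,0,100,0,0,0); cv2.imwrite("pics/c5.png",np.hstack([g,w]))
E
```

```text
[0.57576357 0.31649882 0.25032497] [[ 0.99457134 -0.10404019 -0.00186706]
 [-0.10404236 -0.99457226 -0.00110063]
 [-0.00174242  0.00128891 -0.99999765]] [-0.27879878  0.34029676 -3.75788312] [-0.46044166  0.61609539 -0.13619267  1.36833874  0.08540114  1.16503725
 -2.2807988 ]
```

View pics/c5.png

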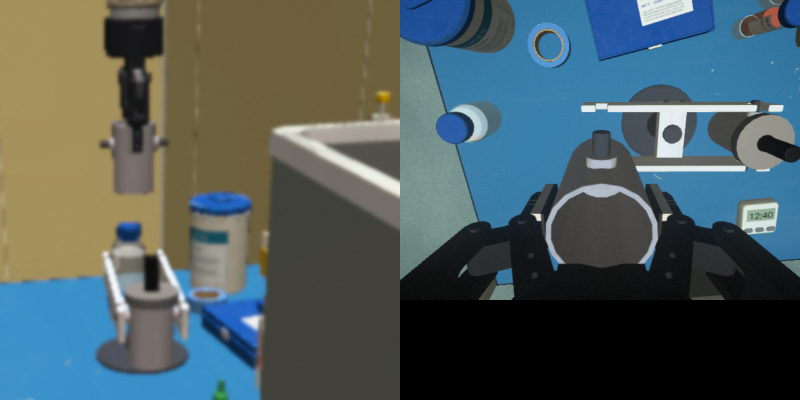

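The bucket is lifted upright, hanging between the fingers, and the lidded bucket is undisturbed. I carry it to a viewing point before the rack.

Request:
{"fn": "step_arm", "kwargs": {"translation": [[-0.07,0.2,-0.2],[-0.07,0.45,0],[-0.07,0.45,0],[-0.07,0.45,0],[-0.07,0.45,0],[-0.07,0.45,0],[-0.07,0.45,0],[-0.07,0.45,0]], "twist": [[0,0,0],[0,0,0],[0,0,0],[0,0,0],[0,0,0],[0,0,0],[0,0,0],[0,0,0]], "fingers": [0.2,0.2,0.2,0.2,0.2,0.2,0.2,0.2]}}

```text
time: 9.02
tcp_pos: [0.485, -0.0119, 0.2707]
orientation: [[0.995, -0.104, -0.001], [-0.104, -0.995, -0.0], [-0.001, 0.0, -1.0]]
force: [0.9, -1.0, -2.3]
finger_gap: 0.0559
finger_force: 64.3
```

Request:
{"fn": "step_arm", "kwargs": {"translation": [[-0.07,0.45,0],[-0.07,0.45,0],[0,0.25,0],[0,0,0],[0,0,0],[0,0,0]], "twist": [[0,0,0],[0,0,0],[0,0,0],[0,0,0],[0,0,0],[0,0,0]], "fingers": [0.2,0.2,0.2,0.2,0.2,0.2]}}

```text
time: 9.78
tcp_pos: [0.4602, -0.1217, 0.2711]
orientation: [[0.995, -0.101, -0.0], [-0.101, -0.995, 0.001], [-0.0, -0.001, -1.0]]
force: [0.3, 0.4, -1.1]
finger_gap: 0.0556
finger_force: 64.3
```

```bash
python3 - <<'E'
from h import *
im,c,s=wpic("w6"); print(s["tcp_pos"],s["orientation"],s["force"])
hsv=cv2.cvtColor(im,cv2.COLOR_BGR2HSV); nb=hsv[...,1]<60
P=(.5145,-.128); u=proj(c,(*P,.03)); print("pred",u)
k=contour((hsv[...,2]>150)&nb,u,110); r=rect(c,k,.03); print("rack",r)
g=cv2.cvtColor(im,cv2.COLOR_BGR2GRAY); e=cv2.Canny(g,30,90); m=np.zeros_like(e); cv2.circle(m,tuple(map(int,proj(c,(r[0][0]/1e3,r[0][1]/1e3,.03)))),62,255,-1); e&=m
ys,xs=np.nonzero(e); print("pocket",circ(c,np.c_[xs,ys],.03),len(xs))
# rim in hand: bright ring, far edge along column scan
R=np.array(s["orientation"]); zr=s["tcp_pos"][2]+.0433
# light ring pixels
ring=(hsv[...,2]>120)&(hsv[...,1]<60); ring[:270]=0; ring[430:]=0; ring[:,:225]=0; ring[:,425:]=0
ys,xs=np.nonzero(ring); 
Q=np.array([onz(c,p,zr) for p in zip(xs,ys)])-s["tcp_pos"]; Q=Q@R
rad=np.linalg.norm(Q[:,:2],axis=1); k=(rad>.022)&(rad<.031); print(len(xs),k.sum())
print("ring centre tool",circ(c,np.c_[xs[k],ys[k]],zr)[0]-s["tcp_pos"][:2],circ(c,np.c_[xs[k],ys[k]],zr)[1])
v=im.copy(); v[ring]=(0,0,255); cv2.circle(v,tuple(map(int,u)),3,(0,255,0),-1); cv2.imwrite("pics/w6v.png",v)
E
```

```text
[ 0.4602468  -0.12165804  0.27113754] [[ 9.94878585e-01 -1.01076876e-01 -2.57818121e-04]
 [-1.01076591e-01 -9.94878196e-01  9.47432480e-04]
 [-3.52261143e-04 -9.16520908e-04 -9.99999518e-01]] [ 0.26078795  0.400971   -1.14895447]
pred [324.0502104  144.01346693]
rack ((517.0033569335938, -123.48493194580078), (100.29782104492188, 102.61690521240234), 20.716758728027344)
pocket (array([ 0.50899192, -0.12461952]), np.float64(0.04638752972518784)) 774
3762 3674
ring centre tool [0.00033054 0.0007537 ] 0.026202223405443467
```

```bash
python3 - <<'E'
from h import *
im=cv2.imread("pics/w6.png"); s=state(); c=cam("wrist",s); hsv=cv2.cvtColor(im,cv2.COLOR_BGR2HSV)
print(hsv[145,250:400:3,2]); print(hsv[145,250:400:3,1])
k=contour((hsv[...,2]>150)&(hsv[...,1]<60),(324,144),110)
print(cv2.boxPoints(cv2.minAreaRect(k)), cv2.contourArea(k))
m=np.zeros(hsv.shape[:2],np.uint8); cv2.fillPoly(m,[cv2.convexHull(k)],255); m=cv2.erode(m,np.ones((13,13)))
t=(m>0)&((hsv[...,1]>15)|(hsv[...,2]<225)); print(t.sum())
ys,xs=np.nonzero(t); print(xs.min(),xs.max(),ys.min(),ys.max())
E=cv2.fitEllipse(cv2.convexHull(np.c_[xs,ys].astype(np.int32))); print(E,onz(c,E[0],.03)); print(circ(c,cv2.convexHull(np.c_[xs,ys].astype(np.int32)),.03))
E
```

```text
[162 158 159 160 205 242 242 243 242 242 242 241 233 172 243 243 243 243
 243 243 243 243 243 243 242 243 244 243 243 243 243 243 241 191 239 243
 243 244 243 244 242 243 234 160 157 159 159 160 159 158]
[154 155 152 150  66   8   9   7   8   7   7   7  32   9   6   8   7   7
   7   8   8   6   7   6   7   7   7   7   6   7   8   7   8  35  10   7
   8   7   7   7   6   8  21 150 156 152 156 158 164 160]
[[247.55833  117.74455 ]
 [342.88303   67.164116]
 [392.9818   161.58107 ]
 [297.65714  212.1615  ]] 10722.5
915
285 351 107 176
((317.9879150390625, 141.2060546875), (66.77561950683594, 69.39238739013672), 179.2828369140625) [ 0.51771177 -0.12272926  0.03      ]
(array([ 0.51686012, -0.12264288]), np.float64(0.03268762074404965))
```

Request:
{"fn": "step_arm", "kwargs": {"translation": [[0.1,0.01,0.3],[0,0,0.4],[0,0,0.3],[0,0,0.2],[0,0,0],[0,0,0],[0,0,0]], "twist": [[0,0,0],[0,0,0],[0,0,0],[0,0,0],[0,0,0],[0,0,0],[0,0,0]], "fingers": [0.2,0.2,0.2,0.2,0.2,0.2,0.2]}}

```text
time: 10.7
tcp_pos: [0.4707, -0.1254, 0.1524]
orientation: [[0.995, -0.104, 0.003], [-0.104, -0.995, -0.0], [0.003, 0.0, -1.0]]
force: [-0.5, 1.0, -2.9]
finger_gap: 0.0556
finger_force: 64.4
```

```bash
cat > pk.py <<'E'
from h import *
def pocket(im,c,P):
    hsv=cv2.cvtColor(im,cv2.COLOR_BGR2HSV); u=proj(c,(*P,.03))
    k=contour((hsv[...,2]>150)&(hsv[...,1]<60),u,130)
    m=np.zeros(hsv.shape[:2],np.uint8); cv2.fillPoly(m,[cv2.convexHull(k)],255); m=cv2.erode(m,np.ones((13,13)))
    far=np.zeros_like(m); cv2.circle(far,tuple(map(int,u)),int(.038/.1*np.sqrt(cv2.contourArea(cv2.convexHull(k)))),255,-1)
    ys,xs=np.nonzero((m>0)&(far>0)&((hsv[...,1]>15)|(hsv[...,2]<225)))
    return u,circ(c,cv2.convexHull(np.c_[xs,ys].astype(np.int32)),.03),rect(c,k,.03)
E
python3 - <<'E'
from pk import *
im,c,s=wpic("w7"); print(s["tcp_pos"],s["orientation"],s["force"])
print(pocket(im,c,(.516,-.123)))
E
```

```text
[ 0.4707145  -0.12539319  0.15242308] [[ 9.94595905e-01 -1.03791732e-01  2.50223141e-03]
 [-1.03790892e-01 -9.94599033e-01 -4.63704866e-04]
 [ 2.53684568e-03  2.01490131e-04 -9.99996762e-01]] [-0.51943119  1.01787458 -2.94165984]
(array([313.07193545, 168.4854892 ]), (array([ 0.51672423, -0.12238561]), np.float64(0.032991396232899484)), ((517.1427001953125, -123.90061950683594), (100.1064453125, 103.42449951171875), 20.71665382385254))
```

Request:
{"fn": "step_arm", "kwargs": {"translation": [[0.25,-0.06,0],[0.2,0,0.2],[0,0,0.25],[0,0,0.15],[0,0,0],[0,0,0],[0,0,0]], "twist": [[0,0,0],[0,0,0],[0,0,0],[0,0,0],[0,0,0],[0,0,0],[0,0,0]], "fingers": [0.2,0.2,0.2,0.2,0.2,0.2,0.2]}}

```text
time: 11.62
tcp_pos: [0.5158, -0.1243, 0.0923]
orientation: [[0.995, -0.104, 0.002], [-0.104, -0.995, -0.0], [0.002, 0.0, -1.0]]
force: [-0.4, 0.8, -1.8]
finger_gap: 0.0555
finger_force: 64.4
```

Request:
{"fn": "step_arm", "kwargs": {"translation": [[0,0,0.06],[0,0,0.06],[0,0,0.05],[0,0,0.05],[0,0,0],[0,0,0]], "twist": [[0,0,0],[0,0,0],[0,0,0],[0,0,0],[0,0,0],[0,0,0]], "fingers": [0.2,0.2,0.2,0.2,0.2,0.2]}}

```text
time: 12.38
tcp_pos: [0.5153, -0.1241, 0.0694]
orientation: [[0.995, -0.104, 0.0], [-0.104, -0.995, 0.0], [0.0, -0.0, -1.0]]
force: [0.6, 0.1, -2.1]
finger_gap: 0.0559
finger_force: 64.4
```

No contact force, so the bucket is inside the pocket mouth. I lower it the rest of the way.

Request:
{"fn": "step_arm", "kwargs": {"translation": [[0,0,0.04],[0,0,0.04],[0,0,0.03],[0,0,0.02],[0,0,0.01],[0,0,0],[0,0,0]], "twist": [[0,0,0],[0,0,0],[0,0,0],[0,0,0],[0,0,0],[0,0,0],[0,0,0]], "fingers": [0.2,0.2,0.2,0.2,0.2,0.2,0.2]}}

```text
time: 13.25
tcp_pos: [0.5153, -0.1241, 0.0554]
orientation: [[0.995, -0.104, 0.0], [-0.104, -0.995, 0.0], [0.0, -0.0, -1.0]]
force: [-0.1, 0.8, -2.3]
finger_gap: 0.0555
finger_force: 64.4
```

Request:
{"fn": "step_arm", "kwargs": {"translation": [[0,0,0.01],[0,0,0.01],[0,0,0.01],[0,0,0]], "twist": [[0,0,0],[0,0,0],[0,0,0],[0,0,0]], "fingers": [0.2,0.2,0.2,0.2]}}

```text
time: 13.75
tcp_pos: [0.5156, -0.1241, 0.0549]
orientation: [[0.995, -0.104, 0.002], [-0.104, -0.995, -0.0], [0.002, 0.0, -1.0]]
force: [-4.4, 1.0, 15.0]
finger_gap: 0.0557
finger_force: 65.8
```

Floor contact came at the expected height, TCP z 0.055. I relieve the force and release.

Request:
{"fn": "step_arm", "kwargs": {"translation": [[0,0,-0.02],[0,0,0],[0,0,0],[0,0,0],[0,0,0],[0,0,0],[0,0,0]], "twist": [[0,0,0],[0,0,0],[0,0,0],[0,0,0],[0,0,0],[0,0,0],[0,0,0]], "fingers": [0.2,-0.25,-0.35,-0.5,-0.7,-1,-1]}}

```text
time: 14.62
tcp_pos: [0.5152, -0.1241, 0.0543]
orientation: [[0.995, -0.104, -0.0], [-0.104, -0.995, 0.0], [-0.0, -0.0, -1.0]]
force: [0.1, 0.4, 0.3]
finger_gap: 0.0855
finger_force: 0.0
```

Request:
{"fn": "step_arm", "kwargs": {"translation": [[0,0,0],[0,0,-0.05],[0,0,-0.1],[0,0,-0.2],[0,0,-0.4],[0,0,-0.5],[0,0,-0.5],[0,0,0]], "twist": [[0,0,0],[0,0,0],[0,0,0],[0,0,0],[0,0,0],[0,0,0],[0,0,0],[0,0,0]], "fingers": [-1,-1,-1,-1,-1,-1,-1,-1]}}

```text
time: 15.62
tcp_pos: [0.5179, -0.1247, 0.2345]
orientation: [[0.994, -0.104, 0.011], [-0.104, -0.995, -0.002], [0.011, 0.001, -1.0]]
force: [-0.6, 0.5, -0.7]
finger_gap: 0.0856
finger_force: 0.0
```

Request:
{"fn": "step_arm", "kwargs": {"translation": [[-0.3,0.35,0],[-0.3,0.35,0],[-0.3,0.35,0],[-0.2,0.27,0],[0,0,0],[0,0,0],[0,0,0]], "twist": [[0,0,0],[0,0,0],[0,0,0],[0,0,0],[0,0,0],[0,0,0],[0,0,0]], "fingers": [-1,-1,-1,-1,-1,-1,-1]}}

```text
time: 16.5
tcp_pos: [0.3929, -0.2428, 0.2292]
orientation: [[0.995, -0.102, 0.0], [-0.102, -0.995, 0.001], [0.0, -0.001, -1.0]]
force: [-0.5, 0.2, 0.4]
finger_gap: 0.0854
finger_force: 0.0
```

```bash
python3 - <<'E'
from h import *
im,c,s=wpic("w8"); print(s["tcp_pos"],s["orientation"],s["force"])
hsv=cv2.cvtColor(im,cv2.COLOR_BGR2HSV)
P=(.432,-.25); u=proj(c,(*P,.012)); print(u)
k=contour(hsv[...,1]<100,u,60); h=cv2.convexHull(k); L=circ(c,k,.013); print("lid",L,cv2.fitEllipse(k),cv2.contourArea(k))
# knob top: dark blob
t=proj(c,(*L[0],.056)); d=contour(hsv[...,2]<75,proj(c,(*L[0],.04)),30)
print("knob top pred",t,"blob",cv2.minAreaRect(d),cv2.contourArea(d)); 
# rim of bucket
v=hsv[...,2]; u2=proj(c,(.5155,-.1235,.098)); print("rim pred",u2)
k=contour((hsv[...,1]<60)&(hsv[...,2]<232),u2,75); print(cv2.contourArea(k))
E
```

```text
[ 0.39287831 -0.24275557  0.22917345] [[ 9.94835031e-01 -1.01504805e-01  1.91114401e-04]
 [-1.01504919e-01 -9.94834765e-01  7.36406439e-04]
 [ 1.15378459e-04 -7.52001974e-04 -9.99999711e-01]] [-0.51168878  0.21871528  0.35827853]
[326.70660961 162.09081686]
lid (array([ 0.43572301, -0.24769811]), np.float64(0.033196813626957804)) ((322.0819396972656, 159.51930236816406), (73.83798217773438, 79.6396255493164), 55.402130126953125) 4139.0
knob top pred [324.04470805 163.07723617] blob ((324.0, 160.0), (24.0, 20.0), 90.0) 395.5
rim pred [124.68981278  66.90126281]
9438.5
```

View pics/w8.png

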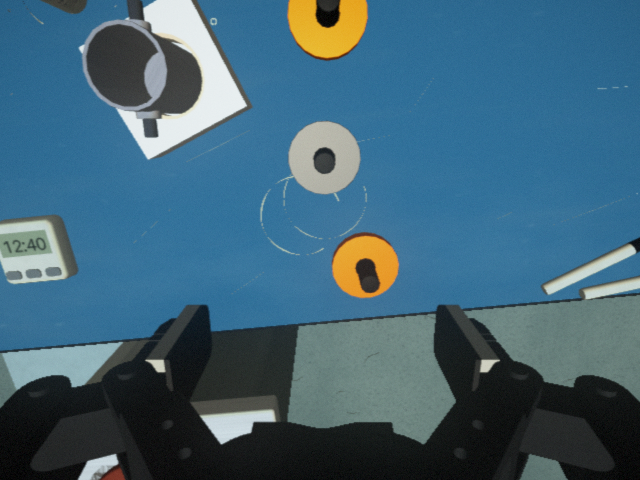

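The view shows the bucket standing in the rack (rim centre (124,65), matching the prediction) and the grey lid at (324,158). The orange decoys are at (327,15) and (366,265). I move above the lid.

Request:
{"fn": "step_arm", "kwargs": {"translation": [[0.23,0,0.2],[0.2,0,0.4],[0,0,0.4],[0,0,0.25],[0,0,0],[0,0,0],[0,0,0]], "twist": [[0,0,0],[0,0,0],[0,0,0],[0,0,0],[0,0,0],[0,0,0],[0,0,0]], "fingers": [-1,-1,-1,-1,-1,-1,-1]}}

```text
time: 17.42
tcp_pos: [0.4358, -0.2487, 0.1056]
orientation: [[0.995, -0.104, 0.003], [-0.104, -0.995, -0.001], [0.003, 0.001, -1.0]]
force: [-0.1, -0.3, 0.5]
finger_gap: 0.0854
finger_force: 0.0
```

```bash
python3 - <<'E'
from h import *
im,c,s=wpic("w9"); print(s["tcp_pos"],s["orientation"])
hsv=cv2.cvtColor(im,cv2.COLOR_BGR2HSV)
u=proj(c,(.4357,-.2477,.014)); print(u)
k=contour(hsv[...,1]<90,u,78); print("lid",circ(c,k,.013),cv2.fitEllipse(k))
t=proj(c,(.4357,-.2477,.056)); m=np.zeros(hsv.shape[:2],bool); m[int(t[1])-40:305,int(t[0])-40:int(t[0])+40]=1
d=max(cv2.findContours((m&(hsv[...,2]<90)).astype(np.uint8),0,2)[0],key=cv2.contourArea); print(t,cv2.boundingRect(d),onz(c,cv2.minAreaRect(d)[0],.045))
E
```

```text
[ 0.43577693 -0.24874219  0.10561965] [[ 9.94581257e-01 -1.03929929e-01  2.58723764e-03]
 [-1.03927068e-01 -9.94584176e-01 -1.21701506e-03]
 [ 2.69970990e-03  9.41536343e-04 -9.99995913e-01]]
[321.83416329 244.46907276]
lid (array([ 0.43573521, -0.24630858]), np.float64(0.0342863109111803)) ((318.37432861328125, 243.9938201904297), (99.18209838867188, 114.7597885131836), 56.75536346435547)
[321.87962957 268.05971054] (306, 229, 33, 53) [ 0.43928283 -0.24815341  0.045     ]
```

Request:
{"fn": "step_arm", "kwargs": {"translation": [[0,0,0.3],[0,0,0.25],[0,0,0.15],[0,0,0.1],[0,0,0],[0,0,0],[0,0,0]], "twist": [[0,0,0],[0,0,0],[0,0,0],[0,0,0],[0,0,0],[0,0,0],[0,0,0]], "fingers": [-1,-1,-1,-0.8,-0.5,-0.2,0.1], "grip_force": 30}}

```text
time: 18.35
tcp_pos: [0.4352, -0.2486, 0.0249]
orientation: [[0.995, -0.104, 0.001], [-0.104, -0.995, -0.001], [0.001, 0.0, -1.0]]
force: [0.1, 0.3, 0.8]
finger_gap: 0.0383
finger_force: 0.0
```

Request:
{"fn": "step_arm", "kwargs": {"translation": [[0,0,0],[0,0,0],[0,0,0],[0,0,0],[0,0,0],[0,0,0],[0,0,0]], "twist": [[0,0,0],[0,0,0],[0,0,0],[0,0,0],[0,0,0],[0,0,0],[0,0,0]], "fingers": [0.3,0.4,0.5,0.55,0.6,0.8,0.9]}}

```text
time: 19.23
tcp_pos: [0.4348, -0.2484, 0.0244]
orientation: [[0.995, -0.104, 0.0], [-0.104, -0.995, 0.0], [0.0, -0.0, -1.0]]
force: [0.0, 0.6, 0.8]
finger_gap: 0.0169
finger_force: 29.2
```

Request:
{"fn": "step_arm", "kwargs": {"translation": [[0,0,-0.1],[0,0,-0.3],[0,0,-0.5],[0,0,-0.5],[0,0,-0.35],[0,0,0],[0,0,0]], "twist": [[0,0,0],[0,0,0],[0,0,0],[0,0,0],[0,0,0],[0,0,0],[0,0,0]], "fingers": [0.9,0.9,0.9,0.9,0.9,0.9,0.9], "grip_force": 50}}

```text
time: 20.1
tcp_pos: [0.434, -0.248, 0.1989]
orientation: [[0.995, -0.104, -0.001], [-0.104, -0.995, 0.001], [-0.001, -0.001, -1.0]]
force: [0.2, 1.3, -0.8]
finger_gap: 0.017
finger_force: 48.8
```

Request:
{"fn": "step_arm", "kwargs": {"translation": [[0.03,-0.3,0],[0,-0.4,0],[0,-0.4,0],[0,-0.1,0],[0,0,0],[0,0,0],[0,0,0]], "twist": [[0,0,0],[0,0,0],[0,0,0],[0,0,0],[0,0,0],[0,0,0],[0,0,0]], "fingers": [0.9,0.9,0.9,0.9,0.9,0.9,0.9]}}

```text
time: 20.98
tcp_pos: [0.45, -0.1309, 0.1991]
orientation: [[0.994, -0.107, -0.0], [-0.107, -0.994, -0.001], [-0.0, 0.001, -1.0]]
force: [-0.6, 0.0, -1.5]
finger_gap: 0.0167
finger_force: 48.8
```

```bash
python3 - <<'E'
from h import *
im,c,s=wpic("w10"); print(s["tcp_pos"],s["orientation"],s["force"],s["finger_gap"])
hsv=cv2.cvtColor(im,cv2.COLOR_BGR2HSV); B=(.5156,-.1235)
u=proj(c,(*B,.098)); print("rim pred",u); w=75
# polar search: outermost purple-grey ring pixel: compare predicted outer radius per direction
for a in range(0,360,30):
    d=np.array([np.cos(np.radians(a)),np.sin(np.radians(a))])
    row=[]
    for r in np.arange(.022,.034,.001):
        q=proj(c,(B[0]+r*d[0],B[1]+r*d[1],.098)).round().astype(int)
        row.append(int(hsv[q[1],q[0],2]) if 0<=q[0]<640 and 0<=q[1]<480 else -1)
    print(a,row)
# lid in hand: skirt edge (rim-plane z = tcp-.0244+.01)
z=s["tcp_pos"][2]-.0244+.014; u=proj(c,(*s["tcp_pos"][:2],z)); print("lid top pred",u)
for a in range(-90,91,30):
    e=np.array(s["orientation"])@[np.cos(np.radians(a)),np.sin(np.radians(a)),0]
    print(a,[int(hsv[q[1],q[0],2]) for q in [proj(c,(*(s["tcp_pos"][:2]+r*e[:2]),z)).round().astype(int).clip(0,[639,479]) for r in np.arange(.026,.042,.001)]])
E
```

```text
[ 0.44997899 -0.13090508  0.19914167] [[ 9.94269415e-01 -1.06902505e-01 -4.29491625e-04]
 [-1.06902715e-01 -9.94269360e-01 -5.00146222e-04]
 [-3.73563479e-04  5.43193913e-04 -9.99999783e-01]] [-0.63593545  0.00484188 -1.5312924 ] 0.01668285718990813
rim pred [300.20153554 139.75389053]
0 [73, 70, 64, 95, 191, 183, 169, 192, 191, 113, 94, 211, 179]
30 [69, 68, 65, 95, 178, 188, 215, 242, 243, 241, 243, 242, 241]
60 [76, 72, 70, 116, 179, 192, 225, 241, 243, 242, 241, 241, 242]
90 [75, 75, 77, 94, 166, 195, 233, 242, 242, 242, 242, 242, 241]
120 [82, 79, 81, 109, 190, 193, 233, 242, 243, 242, 242, 242, 242]
150 [80, 81, 80, 168, 188, 197, 239, 242, 242, 243, 241, 243, 242]
180 [82, 84, 81, 177, 192, 193, 179, 155, 90, 89, 93, 86, 82]
210 [82, 82, 94, 196, 194, 220, 242, 244, 242, 243, 242, 243, 243]
240 [80, 80, 128, 178, 192, 217, 240, 244, 243, 243, 244, 242, 243]
270 [88, 79, 119, 171, 191, 210, 237, 242, 244, 242, 243, 243, 243]
300 [187, 102, 79, 150, 191, 180, 219, 236, 243, 243, 244, 243, 243]
330 [129, 72, 74, 171, 188, 179, 201, 235, 242, 242, 244, 243, 242]
lid top pred [324.29351447 299.83716937]
-90 [150, 147, 149, 148, 150, 148, 146, 143, 143, 156, 157, 157, 153, 156, 160, 158, 160]
-60 [159, 160, 158, 160, 159, 163, 162, 160, 146, 135, 156, 161, 157, 159, 160, 157, 158]
-30 [168, 171, 172, 171, 173, 173, 171, 169, 169, 75, 66, 106, 160, 158, 160, 163, 159]
0 [171, 173, 173, 172, 172, 172, 174, 175, 133, 67, 62, 73, 155, 164, 160, 162, 163]
30 [164, 164, 161, 164, 166, 165, 164, 151, 62, 60, 110, 161, 161, 160, 159, 161, 161]
60 [150, 153, 156, 151, 155, 156, 151, 132, 157, 158, 158, 158, 156, 159, 159, 155, 159]
90 [145, 144, 147, 145, 143, 145, 150, 156, 154, 155, 160, 160, 157, 157, 159, 157, 158]
```

Request:
{"fn": "step_arm", "kwargs": {"translation": [[0.3,-0.07,0],[0.34,-0.07,0],[0,0,0.25],[0,0,0.25],[0,0,0.15],[0,0,0],[0,0,0],[0,0,0]], "twist": [[0,0,0],[0,0,0],[0,0,0],[0,0,0],[0,0,0],[0,0,0],[0,0,0],[0,0,0]], "fingers": [0.9,0.9,0.9,0.9,0.9,0.9,0.9,0.9]}}

```text
time: 22.02
tcp_pos: [0.5161, -0.1223, 0.1353]
orientation: [[0.995, -0.104, 0.002], [-0.104, -0.995, -0.0], [0.002, 0.0, -1.0]]
force: [-0.1, 0.6, -1.3]
finger_gap: 0.0166
finger_force: 48.8
```

Request:
{"fn": "step_arm", "kwargs": {"translation": [[-0.006,0.017,0.04],[0,0,0.02],[0,0,0],[0,0,0]], "twist": [[0,0,0],[0,0,0],[0,0,0],[0,0,0]], "fingers": [0.9,0.9,0.9,0.9]}}

```text
time: 22.52
tcp_pos: [0.5147, -0.1237, 0.1283]
orientation: [[0.995, -0.104, 0.0], [-0.104, -0.995, 0.0], [0.0, -0.0, -1.0]]
force: [0.1, -0.8, -0.8]
finger_gap: 0.0167
finger_force: 48.8
```

Request:
{"fn": "step_arm", "kwargs": {"translation": [[0.006,0,0.03],[0,0,0.03],[0,0,0.02],[0,0,0.02],[0,0,0],[0,0,0]], "twist": [[0,0,0],[0,0,0],[0,0,0],[0,0,0],[0,0,0],[0,0,0]], "fingers": [0.9,0.9,0.9,0.9,0.9,0.9]}}

```text
time: 23.28
tcp_pos: [0.5153, -0.1238, 0.1184]
orientation: [[0.995, -0.104, 0.0], [-0.104, -0.995, 0.0], [0.0, -0.0, -1.0]]
force: [0.8, 1.3, -1.4]
finger_gap: 0.0169
finger_force: 48.8
```

The skirt is over the rim with no resistance. I keep lowering to the seat, expected at z ≈ 0.1124.

Request:
{"fn": "step_arm", "kwargs": {"translation": [[0,0,0.02],[0,0,0.02],[0,0,0.015],[0,0,0.01],[0,0,0.01],[0,0,0],[0,0,0]], "twist": [[0,0,0],[0,0,0],[0,0,0],[0,0,0],[0,0,0],[0,0,0],[0,0,0]], "fingers": [0.9,0.9,0.9,0.9,0.9,0.9,0.9]}}

```text
time: 24.15
tcp_pos: [0.5154, -0.1239, 0.1126]
orientation: [[0.995, -0.104, 0.001], [-0.104, -0.995, -0.0], [0.001, 0.0, -1.0]]
force: [-3.6, 0.8, 10.9]
finger_gap: 0.0162
finger_force: 50.2
```

Seated, with 11 N at z 0.1126. I release and retreat.

Request:
{"fn": "step_arm", "kwargs": {"translation": [[0,0,-0.01],[0,0,0],[0,0,0],[0,0,0],[0,0,0],[0,0,0],[0,0,0],[0,0,0]], "twist": [[0,0,0],[0,0,0],[0,0,0],[0,0,0],[0,0,0],[0,0,0],[0,0,0],[0,0,0]], "fingers": [0.9,0.5,0.3,0,-0.3,-0.6,-1,-1]}}

```text
time: 25.15
tcp_pos: [0.5152, -0.1238, 0.1118]
orientation: [[0.995, -0.104, 0.0], [-0.104, -0.995, 0.0], [0.0, -0.0, -1.0]]
force: [0.5, 0.0, 0.5]
finger_gap: 0.0851
finger_force: 0.0
```

Request:
{"fn": "step_arm", "kwargs": {"translation": [[0,0,0],[0,0,-0.1],[0,0,-0.2],[0,0,-0.4],[0,0,-0.4],[-0.4,0,-0.1],[-0.4,0,0],[0,0,0]], "twist": [[0,0,0],[0,0,0],[0,0,0],[0,0,0],[0,0,0],[0,0,0],[0,0,0],[0,0,0]], "fingers": [-1,-1,-1,-1,-1,-1,-1,-1]}}

```text
time: 26.15
tcp_pos: [0.4327, -0.1154, 0.2326]
orientation: [[0.994, -0.105, -0.001], [-0.105, -0.994, -0.0], [-0.001, 0.0, -1.0]]
force: [0.2, 0.1, 0.3]
finger_gap: 0.0852
finger_force: 0.0
```

Request:
{"fn": "step_arm", "kwargs": {"translation": [[0,0,0],[0,0,0]], "twist": [[0,0,0],[0,0,0]], "fingers": [-1,-1]}}

```text
time: 26.4
tcp_pos: [0.4368, -0.1155, 0.2321]
orientation: [[0.995, -0.104, 0.001], [-0.104, -0.995, -0.0], [0.001, -0.0, -1.0]]
force: [-0.2, -0.9, -0.9]
finger_gap: 0.0855
finger_force: 0.0
```

```bash
python3 - <<'E'
from h import *
im,c,s=wpic("w11"); print(s["tcp_pos"],s["force"])
hsv=cv2.cvtColor(im,cv2.COLOR_BGR2HSV); B=(.5157,-.1233)
m=np.zeros(hsv.shape[:2],bool)
for z in(.102,): 
    print("lid pred",proj(c,(*B,z)))
    for a in range(0,360,30):
        d=np.array([np.cos(np.radians(a)),np.sin(np.radians(a))])
        qs=[proj(c,(*(B+r*d),z)).round().astype(int).clip(0,[639,479]) for r in np.arange(.028,.040,.001)]
        print(a,[int(hsv[q[1],q[0],2]) for q in qs])
E
```

```text
[ 0.43684305 -0.11554765  0.23205173] [-0.23298345 -0.93307112 -0.87370033]
lid pred [322.70021371 115.80041346]
0 [174, 175, 174, 174, 172, 151, 83, 57, 64, 63, 53, 79]
30 [176, 177, 176, 176, 177, 157, 224, 237, 237, 237, 236, 236]
60 [180, 178, 182, 179, 179, 175, 227, 237, 237, 237, 238, 237]
90 [181, 184, 182, 184, 181, 171, 219, 235, 238, 237, 238, 237]
120 [182, 181, 186, 181, 176, 213, 238, 238, 238, 239, 238, 237]
150 [180, 180, 180, 181, 159, 230, 238, 238, 237, 238, 238, 237]
180 [178, 180, 182, 179, 166, 112, 110, 113, 113, 113, 113, 112]
210 [179, 181, 178, 178, 163, 231, 238, 238, 237, 239, 238, 237]
240 [173, 173, 173, 175, 156, 193, 237, 238, 239, 238, 239, 239]
270 [174, 171, 170, 171, 170, 203, 239, 239, 238, 238, 238, 238]
300 [172, 175, 169, 170, 165, 164, 234, 238, 238, 238, 237, 227]
330 [172, 172, 172, 172, 172, 168, 233, 237, 237, 237, 238, 237]
```

The lid edge is a circle of about 33.3 mm radius, centred within 1 mm of the bucket's axis at the seated height, so I hand in.

```bash
python3 -c "
from h import *
print(sign_off())"
```

```text
the job is handed in; nothing more can be done
None
```

I handed the job in at about 26 s: the open bucket is upright and fully down in the rack pocket with the grey lid seated on it, and the arm touched nothing else; the hand-in call returned no verdict.

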